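Let the trailer's strap winch off one notch

TASK

The strap winch on the bench has been wound one click too tight: let it off by exactly one notch. With a fingertip lift the pawl out of the teeth by its red sleeve and lay it back on its stop, push the toothed wheel backward by one tooth (its top towards the pawl), then tip the pawl over again so that it drops fully home in the next gap. Only push, gently, with the fingertips: grip and lift nothing, and leave the loose things around the winch where they are.

Things in the scene. Friction and masses are not known exactly. Their poses are not given: they have to be found in the camera images.
- winch: Strap winch of a car-transport trailer: blue base plate (225 x 225 x 10 mm) and two cheek plates (tops 112 mm up), bolted down. Origin on the bench; z up; x along the axle, from the bar head (-x end) to the toothed ratchet wheel (+x end, outside the cheek, which lies at x 40 to 46); y across, towards the pawl. Offsets in the other entries are in this frame, mm.
- axle (a point): Centre of the ratchet wheel, fixed to the frame: x 59, y 0, 85 above the bench. Wheel: dark steel, 14 thick (x 52 to 66), 116 across the teeth, 86 at the roots, 8 teeth 45 degrees apart (a notch is 0.785 rad). A boss of radius 20 stands 10 out of its outer face. At the top of the wheel nothing but the teeth stands higher than 112.
- ratchet_wheel (a joint): Wheel angle, rad. GROWS as it turns BACKWARD (its top moves towards +y, the pawl). At 0 a tooth bears on the pawl's nose, which blocks backward turning; starts at -0.26 to -0.02 (the pawl's play in its gap). The pawl seats fully in the next gap from about 0.47 to 0.785. Stays where it is left; turning it takes about 0.18 N m (3 to 5 N at a tooth).
- tooth_mark (a point): Middle of the land of the yellow-painted tooth (58 from the axle, mid-thickness), the topmost at the start: 4 degrees to the -y side of straight up at joint 0; it turns with the wheel. Each tooth: a steep, near-radial face on its +y side (as seen at the top), a land 8 degrees wide, and on its -y side a back sloping about 45 degrees down to the root, over 14 degrees.
- pivot (a point): Pawl's pivot, fixed to the frame: x 59, y 75.6, 81.4 above the bench. The pawl (bright steel, 14 thick, in the wheel's plane, 56 from pivot to nose) leans from here up towards the wheel, its nose in a gap between two teeth.
- pawl_grip (a point): Middle of the pawl's red lifting sleeve: a rod 13 thick, parallel to the axle, standing out sideways from the pawl at x 69 to 105 (17 mm rim to x 109), beyond the wheel's outer face. 41 from the pivot; pawl seated: 21 nearer the wheel (-y) than the pivot and 35 above it. A fingertip on its wheel side, pushing it to +y round the pivot, lifts the nose out of the teeth.
- pawl (a joint): Pawl angle, rad: 0 = nose fully home in a gap; grows as it is lifted out and over; 1.1 = laid back on its stop, leaning away from the wheel (sleeve then 22 beyond the pivot in +y, 35 above it). Past about 0.6 it falls to the stop, below about 0.4 into the wheel, by its own weight (0.18 kg); in between it may balance. Nose on top of a tooth: about 0.27.
- socket: loose deep socket, bright steel, 28 mm across, 62 mm tall, standing on the winch's base plate; origin under its centre
- nut: loose hexagon nut, 33 mm across, 16 mm thick, lying on the base plate; origin under its centre
- winch_bar: loose dark steel winch bar, 19 mm thick, 340 mm long, with a rubber grip, lying beside the winch on its pawl side (+y of the winch); origin under its middle
- spanner: loose steel spanner, 195 mm long, 9 mm thick, lying beside the winch on its other side; origin under its middle
- spray_can: loose blue spray can with a red cap, 65 mm across, 197 mm tall, standing; origin under its centre
- parts_bowl: loose steel parts bowl, 130 mm across, 35 mm tall; origin under its centre
- screwdriver: loose screwdriver with a green handle, 210 mm long, 26 mm thick, lying; origin under its middle

How it is judged (in metres and radians):
On the way, in this order (a step that is already met when the one before it is completed fails the run):
1. the pawl is lifted out and laid back on its stop before the wheel is turned back (value of joint pawl above 0.95 rad and value of joint ratchet_wheel below 0.15 rad), for 0.2 s.
2. the wheel is pushed back by a notch while the pawl lies back (value of joint pawl above 0.95 rad and value of joint ratchet_wheel above 0.4 rad), for 0.1 s.
3. the pawl is home in the next gap (value of joint pawl below 0.06 rad and value of joint ratchet_wheel between 0.42 and 0.82 rad), for 0.2 s.
At the end, for the whole second after the job is handed in: The pawl is fully home (within 0.06 rad) in the gap one notch back (wheel joint between 0.42 and 0.82 rad), the wheel is at rest, and every loose thing is within 30 mm of where it was (all of step 3 and velocity of joint ratchet_wheel between -0.05 and 0.05 rad/s and distance of each of socket, nut, winch_bar, spanner, spray_can, parts_bowl, screwdriver from where it was at the start of the episode below 0.03 m); the robot touches nothing.
It fails at once if the wheel is let back half way into a second notch (past 1.18 rad) (value of joint ratchet_wheel above 1.18 rad).
It fails at once if the pawl is gripped or forced: more than 30 N from the fingers (contact force between the fingers and pawl above 30 N).
It fails at once if the wheel is gripped or forced: more than 35 N from the fingers (contact force between the fingers and ratchet_wheel above 35 N).
It fails at once if a loose thing is lifted or pushed away (more than 30 mm) (distance of any of socket, nut, winch_bar, spanner, spray_can, parts_bowl, screwdriver from where it was at the start of the episode above 0.03 m).
It also fails if it takes over 58 s, if anything falls off the work surface, if the arm or the gripper's body presses on something with over 40 N, if the wrist force passes 120 N, or if a joint passes its speed limit or range.

ROBOT

A 6-joint arm with a two-finger parallel gripper is mounted at the origin on the work surface. World frame = base frame: x ahead of the robot, y to its left, z up, the work surface at z = 0. Lengths are in m, angles in degrees, forces in N, time in s.
With the tool pointing down it reaches from about 0.25 to 0.725 m from the base axis. Payload 9.7 kg.
Tool frame: the origin (TCP) lies at the very end of the fingers, on their centre line; the grasp point (between the pads) lies grasp_offset behind it (grasp_offset is the distance from the TCP to the grasp point, in m); z points along the fingers, y is the line along which they close (so a half turn about z gives the same grasp; the last joint's range is limited). The gripper opens to 85 mm and grips with 20 to 120 N. Pads are 22 mm wide; open, the fingers measure 114 mm over their backs; the gripper's body (76 mm by 85 mm) begins 54 mm behind the grasp point. The pads swing forward as they close: fully open they stand 13 mm farther back than shut.
Start: joints at [-74.714, 4.979, 10.078, 95.1, 0, 90], TCP at [0.145, -0.531, 0.204] pointing down, gripper open.
Joint ranges: [-179.16, 179.16], [-48.56, 103.87], [-65.8, 70.77], [-126.05, 130.52], [-82.76, 87.17], [-180, 180]. Speed limits (degrees/s): [127.2, 127.2, 147.25, 180, 180, 180].

INTERFACE

Orientations are given as [roll, pitch, yaw] about the fixed x, y, z axes, in that order (R = Rz(yaw) Ry(pitch) Rx(roll)).
In Python, from workcell import get_obs, camera, calibration, job_done, recognise, cut_out, mark_of, grasp_offset gives the robot as it stands.
- The arm moves only by the tool servo_tool, never from a script. Its argument "moves" is a list of rows, each a list of 3 entries, a list of its own where there are three numbers: the turn, a rotation vector about the tool's x, y, z in degrees, then the shift along the tool's x, y, z in m, then the opening in per cent of the stroke, from 0 (shut) to 100 (fully open). In form: [[[ax, ay, az], [x, y, z], claw], ...]. A call has 1 to 12 rows; each row shifts and turns the commanded pose from where the row before left it, along the tool's axes as they then stand; what a row does not reach is not made up. A row lasts 1/10 s, in which the tool goes at most 50 mm and 8.59 degrees, less where a joint would pass 70% of its speed; a pose out of reach is approached as far as the arm can. A call is refused whole if a number of a shift passes 0.05 or a number of a turn 8.59, either way. A call with a gripper value outside its range is refused whole. The fingers move at their own pace and stop on an object; "force" is the grip in N (left out, the last holds). Time passes only in rows, so rows that do not move let the fingers close. It gives the time, the measured TCP pose, the force, the opening and the grip force at its end, in the units of the state.
- get_obs(): the state, without advancing time (a new reading comes with each control period).
- camera(name): name is "scene" or "top" or "wrist"; returns (picture, depth): 384x512x3 uint8, red, green, blue; 384x512 float32, m along the optical axis (not along the pixel's ray), 0 where there is no reading.
- calibration(name): a dict with "camera_matrix" (3x3 intrinsics, pixels), "R" (3x3) and "t" (3): a world point X has camera coordinates R X + t. Camera axes: x right, y down, z forward; pixel columns grow to the right and rows downward; lengths in m; the calibration is good to about 2 mm. A picture is of the moment at which its call begins: read the wrist's pose just before it. calibration takes no time and is no camera call; for the wrist camera it gives the pose at the moment of the call.
- job_done(): hands the job in; it is judged then, once.
Trained networks look in the newest picture that a camera, given by its name, has taken for a name from the list of things; names that differ only in an ending like _2 or _b are one class to them, and where a whole thing is asked for, a point or a joint stands for the part that bears it (a point fixed in the world has none). Each returns a list of dicts, best first, with "score" (0 to 1); they miss things now and then, are a little off and sometimes report something else, mostly with a low value. They report only what shows in the picture. A call takes as long as a camera call.
- recognise(name, camera): "xyz" ([x, y, z] in m, in the coordinates of the camera as it stood for that picture, good to about 4 mm: the middle of the surface that is visible of it).
- cut_out(name, camera): "mask" (384x512 bool, what is visible of it).
- mark_of(name, camera): "xyz" ([x, y, z] in m, in the coordinates of the camera as it stood for that picture, good to about 4 mm: a listed point, or the origin of a listed thing).
The state is a dict: "time": time; "q": joint angles; "qd": joint speeds; "joint_efforts": joint torques, N m; "ee_pos": TCP position; "tcp_rot": TCP orientation; "wrist_force": force on the tool from outside, world axes, zero at the start; "torque": the same for the moment, N m; "opening": finger opening in m; "grasp_force": force on a finger pad.
Only numpy, scipy, OpenCV 4.12 (cv2) and the standard library are available. Lean on these libraries where they do the work, as an engineer would, in place of code of your own. Each camera call takes 0.05 s, during which the arm holds its last target. There are 200 camera calls.

## Working session

There is one attempt and no reset: what is moved stays moved. The work goes in short steps, Python scripts to look and compute and a tool call to move; the robot and the scene stay as the last step left them, time stands still between calls to the robot, and variables do not carry over. Pictures are saved under pics/ and viewed, at most 10 in all, crops included, and the job is handed in when it is done.

Besides the shell and the picture viewer there is one more tool, called after "Emit:" as name(argument=value, ...) on one line, values as JSON. servo_tool: Moves the arm, as the interface text tells. Its arguments: {"type":"object","properties":{"moves":{"type":"array"},"force":{"type":"number"}},"required":["moves"]}

```bash
mkdir -p pics
cat > h.py <<'E'
import numpy as np, cv2
from workcell import *
def w(p,cam):
    c=calibration(cam);R=np.array(c["R"]);t=np.array(c["t"]);return R.T@(np.array(p)-t)
def px(X,cam):
    c=calibration(cam);p=np.array(c["camera_matrix"])@(np.array(c["R"])@X+np.array(c["t"]));return p[:2]/p[2]
E
python3 - <<'E'
from h import *
ims=[]
for cam in("scene","top"):
    im,d=camera(cam); cv2.imwrite(f"pics/{cam}0.png",cv2.resize(im[:,:,::-1],(800,600)))
    for n in("winch","axle","tooth_mark","pivot","pawl_grip","socket","nut","spray_can","parts_bowl","winch_bar","screwdriver","spanner"):
        r=mark_of(n,cam)[:1]
        print(cam,n,[(w(a["xyz"],cam).round(4).tolist(),round(a["score"],2),px(w(a["xyz"],cam),cam).round()) for a in r])
o=get_obs();print(o["time"],o["ee_pos"],o["tcp_rot"],o["wrist_force"],o["opening"],grasp_offset() if callable(grasp_offset) else grasp_offset)
E
```

```text
scene winch [([0.5055, -0.0352, 0.0041], 0.61, array([237., 204.]))]
scene axle [([0.5615, -0.0537, 0.0781], 0.61, array([228., 196.]))]
scene tooth_mark [([0.5559, -0.0711, 0.1396], 0.93, array([222., 179.]))]
scene pivot [([0.5838, 0.0183, 0.0818], 0.72, array([248., 202.]))]
scene pawl_grip [([0.607, -0.0112, 0.1164], 0.66, array([238., 197.]))]
scene socket [([0.5578, -0.0684, 0.1399], 0.59, array([223., 180.]))]
scene nut [([0.629, -0.0061, 0.0076], 0.53, array([239., 228.]))]
scene spray_can [([0.5307, -0.4777, -0.0036], 0.59, array([112., 198.]))]
scene parts_bowl [([0.5073, 0.5052, 0.0011], 0.66, array([398., 221.]))]
scene winch_bar [([0.5529, 0.1397, -0.0006], 0.55, array([286., 219.]))]
scene screwdriver [([0.7028, -0.2882, 0.0027], 0.45, array([148., 235.]))]
scene spanner [([0.4593, -0.1709, 0.0017], 0.48, array([201., 193.]))]
top winch [([0.5067, -0.031, 0.0013], 0.69, array([275., 211.]))]
top axle [([0.5586, -0.0534, 0.0885], 0.7, array([284., 191.]))]
top tooth_mark [([0.5605, -0.0658, 0.1393], 0.67, array([290., 188.]))]
top pivot [([0.5839, 0.0169, 0.0809], 0.55, array([260., 183.]))]
top pawl_grip [([0.6063, -0.0034, 0.1134], 0.73, array([268., 174.]))]
top socket [([0.5991, -0.0841, 0.0104], 0.49, array([292., 182.]))]
top nut [([0.6262, -0.0012, 0.011], 0.4, array([266., 174.]))]
top spray_can [([0.6002, -0.0843, 0.0124], 0.4, array([292., 182.]))]
top parts_bowl [([0.5063, 0.5084, 0.0002], 0.63, array([104., 211.]))]
top winch_bar [([0.5538, 0.142, -0.0013], 0.94, array([221., 197.]))]
top screwdriver [([0.7095, -0.2887, -0.0013], 0.84, array([354., 149.]))]
top spanner [([0.4622, -0.1707, -0.0], 0.5, array([319., 225.]))]
1.3 [ 0.14499907 -0.53055696  0.20360591] [ 1.79996928e+02 -1.89019450e-03  1.52816550e+01] [0.17436166 0.12947013 0.12600871] 0.08583348320308272 0.0187
```

View pics/scene0.png

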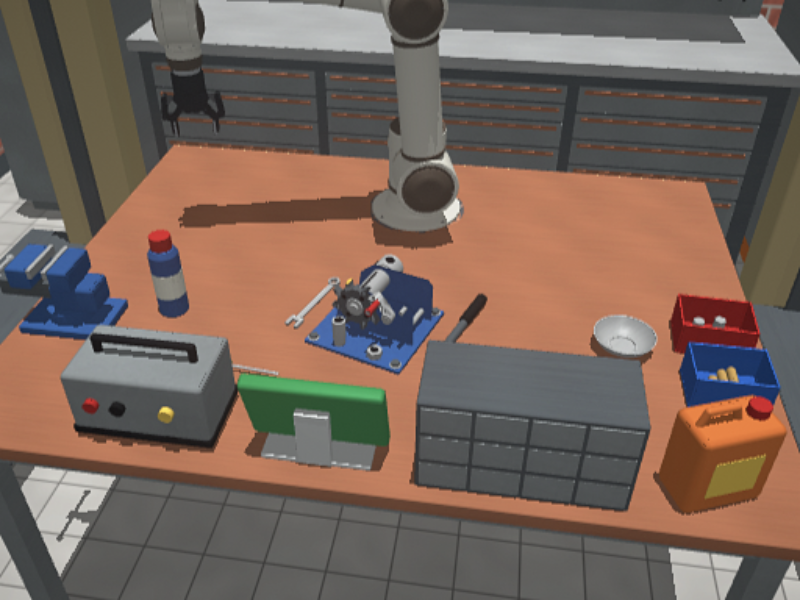

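View pics/top0.png

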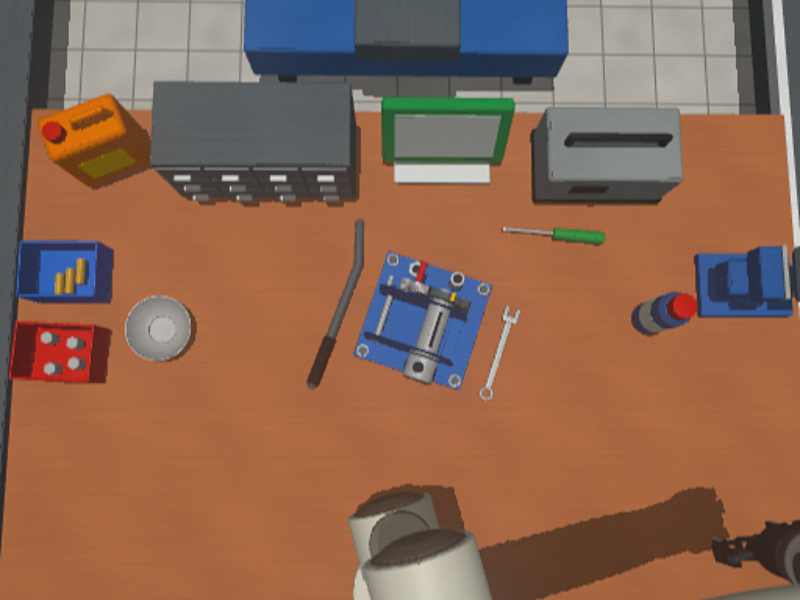

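The scene picture shows the winch near (355,320) with its red sleeve facing the camera. The top picture shows it near (425,320), turned about -20°, with the socket at (457,280), the nut at (415,268) and the path from the arm clear. I'll shut the fingers, turn the tool and hover there for a wrist look.

Emit:
servo_tool(moves=[[[0, 0, -7.9], [0, 0, -0.014], 0], [[0, 0, -7.9], [0, 0, -0.014], 0], [[0, 0, -7.9], [0, 0, -0.014], 0], [[0, 0, -7.9], [0, 0, -0.014], 0], [[0, 0, -7.9], [0, 0, -0.014], 0], [[0, 0, -7.9], [0, 0, -0.014], 0], [[0, 0, -7.9], [0, 0, -0.014], 0], [[0, 0, 0], [0.045, 0.013, 0], 0], [[0, 0, 0], [0.045, 0.013, 0], 0], [[0, 0, 0], [0.045, 0.013, 0], 0], [[0, 0, 0], [0.045, 0.013, 0], 0], [[0, 0, 0], [0.045, 0.013, 0], 0]])

```text
time: 2.5
ee_pos: [0.2817, -0.3383, 0.3017]
tcp_rot: [180.0, 0.0, 70.6]
wrist_force: [1.1, 0.0, 0.3]
opening: -0.0001
grasp_force: 0.0
```

Emit:
servo_tool(moves=[[[0, 0, 0], [0.045, 0.013, 0], 0], [[0, 0, 0], [0.045, 0.013, 0], 0], [[0, 0, 0], [0.045, 0.013, 0], 0], [[0, 0, 0], [0.045, 0.013, 0], 0], [[0, 0, 0], [0.045, 0.013, 0], 0], [[0, 0, 0], [0.045, 0.013, 0], 0], [[0, 0, 0], [0.045, 0.013, 0], 0], [[0, 0, 0], [0, 0, 0], 0], [[0, 0, 0], [0, 0, 0], 0], [[0, 0, 0], [0, 0, 0], 0]])

```text
time: 3.5
ee_pos: [0.4713, -0.0737, 0.3018]
tcp_rot: [180.0, 0.0, 70.6]
wrist_force: [-0.3, -0.6, -0.1]
opening: -0.0002
grasp_force: 0.0
```

Run:
```python
from h import *
o=get_obs();print(o["time"],o["ee_pos"],o["tcp_rot"],o["wrist_force"],o["opening"],o["q"])
im,d=camera("wrist"); cv2.imwrite("pics/w1.png",cv2.resize(im[:,:,::-1],(800,600)))
for n in("winch","axle","tooth_mark","pivot","pawl_grip","socket","nut"):
    r=mark_of(n,"wrist")[:1]
    print(n,[(w(a["xyz"],"wrist").round(4).tolist(),round(a["score"],2),px(w(a["xyz"],"wrist"),"wrist").round()) for a in r])
```

```text
3.5 [ 0.47125622 -0.07367611  0.30177925] [1.79990385e+02 1.22058315e-02 7.05598900e+01] [-0.26082997 -0.61782355 -0.05357979] -0.0001804514931301904 [-8.87666007e+00 -1.55714442e+00  1.45756342e+01  1.06125564e+02
 -1.37616638e-02  1.00563448e+02]
winch [([0.5088, -0.0347, -0.0034], 0.58, array([273., 121.]))]
axle [([0.5621, -0.0549, 0.0863], 0.82, array([316., 126.]))]
tooth_mark [([0.5555, -0.0696, 0.1425], 0.65, array([323., 144.]))]
pivot [([0.582, 0.0183, 0.0825], 0.64, array([315.,  68.]))]
pawl_grip [([0.6011, -0.0106, 0.1128], 0.9, array([341.,  83.]))]
socket [([0.5989, -0.0808, 0.0113], 0.95, array([332., 130.]))]
nut [([0.6289, -0.0034, 0.0091], 0.49, array([338.,  77.]))]
```

View pics/w1.png

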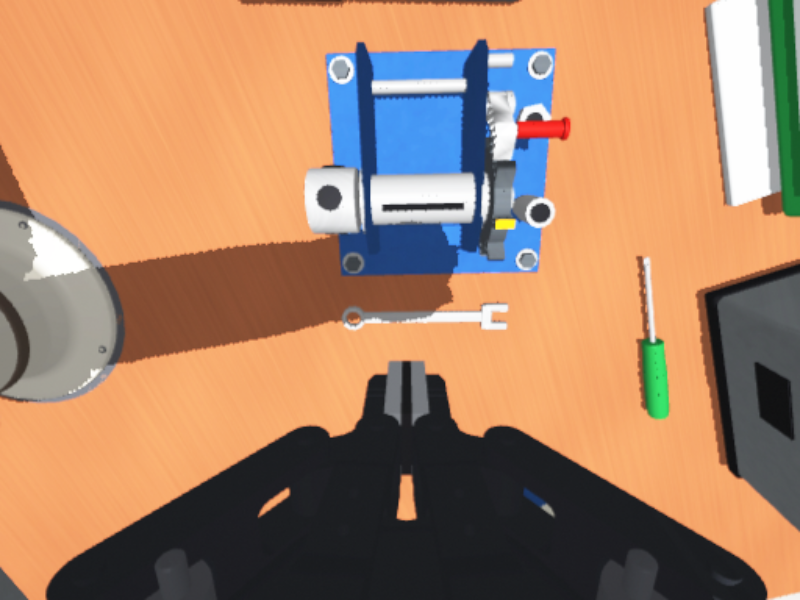

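The wrist picture shows the shut fingertips at (406,365), the red sleeve at (545,128), the yellow tooth at (505,224), the socket at (538,211) and the nut at (535,115). Next I'll refine the winch frame from depth: blue plate, red sleeve and yellow land.

```bash
cat >> h.py <<'E'
def cloud(cam):
    im,d=camera(cam);c=calibration(cam);K=np.array(c["camera_matrix"]);v,u=np.mgrid[:384,:512]
    P=np.stack([(u-K[0,2])/K[0,0]*d,(v-K[1,2])/K[1,1]*d,d],-1)
    P=(P-np.array(c["t"]))@np.array(c["R"]); P[d==0]=np.nan
    return im,P,cv2.cvtColor(im,cv2.COLOR_RGB2HSV)
E
python3 - <<'E'
from h import *
im,P,H=cloud("wrist")
h,s,v=[H[...,i].astype(int) for i in range(3)]
near=(abs(P[...,0]-.53)<.17)&(abs(P[...,1]+.03)<.17)
m=near&(abs(P[...,2]-.010)<.005)&(h>95)&(h<125)&(s>120)
r=cv2.minAreaRect((P[m][:,:2]*1000).astype(np.float32));print("plate",r,m.sum())
yaw=np.radians(-19.4)
for n,mm in(("red",near&((h<6)|(h>174))&(s>180)&(P[...,2]>.09)),("yel",near&(h>22)&(h<35)&(s>150)&(P[...,2]>.1)),("rod",near&(P[...,2]>.125)&(P[...,2]<.16))):
    q=P[mm];print(n,len(q),np.median(q,0),q.min(0),q.max(0))
    c,s_=np.cos(yaw),np.sin(yaw);e=(q[:,:2]-[.507,-.0345]);a=e@[c,s_];b=e@[-s_,c]
    print("  winch frame x",np.percentile(a,[2,50,98]).round(4),"y",np.percentile(b,[2,50,98]).round(4),"z",np.percentile(q[:,2],[2,50,98]).round(4))
    if len(q)>20: 
        g=np.polyfit(a,b,1);print("  slope deg",np.degrees(np.arctan(g[0])))
E
```

```text
plate ((528.397216796875, -19.427566528320312), (223.17767333984375, 223.45220947265625), 71.82735443115234) 8852
red 360 [ 0.60742081 -0.0117188   0.12195142] [ 0.58634472 -0.02430278  0.11425968] [ 6.26302242e-01 -2.50303854e-04  1.26472001e-01]
  winch frame x [0.0672 0.0871 0.1045] y [0.0483 0.0547 0.061 ] z [0.1179 0.122  0.1252]
  slope deg 1.5551028341529196
yel 70 [ 0.55485639 -0.06853143  0.141196  ] [ 0.54789014 -0.07334247  0.13839555] [ 0.56261805 -0.06351981  0.1427475 ]
  winch frame x [0.0498 0.0563 0.0635] y [-0.0197 -0.0157 -0.0123] z [0.1386 0.1412 0.1427]
  slope deg 3.6498472781805025
rod 718 [ 0.5640989  -0.0394581   0.12901624] [ 0.54727661 -0.07449783  0.12501461] [0.62413724 0.00108137 0.1427475 ]
  winch frame x [0.049  0.0557 0.0636] y [-0.0194  0.0145  0.0547] z [0.1253 0.129  0.142 ]
  slope deg 16.774145739035756
```

Emit:
servo_tool(moves=[[[0, 0, -1.24], [0, 0, 0], 0], [[0, 0, 0], [0.027, 0.038, 0], 0], [[0, 0, 0], [0.027, 0.038, 0], 0], [[0, 0, 0], [0.026, 0.039, 0], 0], [[0, 0, 0], [0, 0, 0.04], 0], [[0, 0, 0], [0, 0, 0.04], 0], [[0, 0, 0], [0, 0, 0.03], 0], [[0, 0, 0], [0, 0, 0], 0], [[0, 0, 0], [0, 0, 0], 0], [[0, 0, 0], [0, 0, 0], 0]])

```text
time: 4.95
ee_pos: [0.6065, -0.033, 0.1943]
tcp_rot: [179.8, -0.1, 71.8]
wrist_force: [0.1, -0.7, 0.5]
opening: -0.0003
grasp_force: 0.0
```

```bash
cat >> h.py <<'E'
YW=np.radians(-18.2);O=np.array([.5055,-.0355])
def wf(p):
    e=np.array(p)[...,:2]-O;return np.stack([e@[np.cos(YW),np.sin(YW)],e@[-np.sin(YW),np.cos(YW)],np.array(p)[...,2]],-1)
E
python3 - <<'E'
from h import *
o=get_obs();print(o["time"],wf(o["ee_pos"]).round(4),o["tcp_rot"],o["wrist_force"])
im,d=camera("wrist"); cv2.imwrite("pics/w2.png",cv2.resize(im[:,:,::-1],(800,600)))
E
```

```text
4.95 [0.0952 0.0339 0.1943] [ 1.79808992e+02 -5.24863853e-02  7.18399742e+01] [ 0.09513037 -0.67891998  0.54440189]
```

View pics/w2.png

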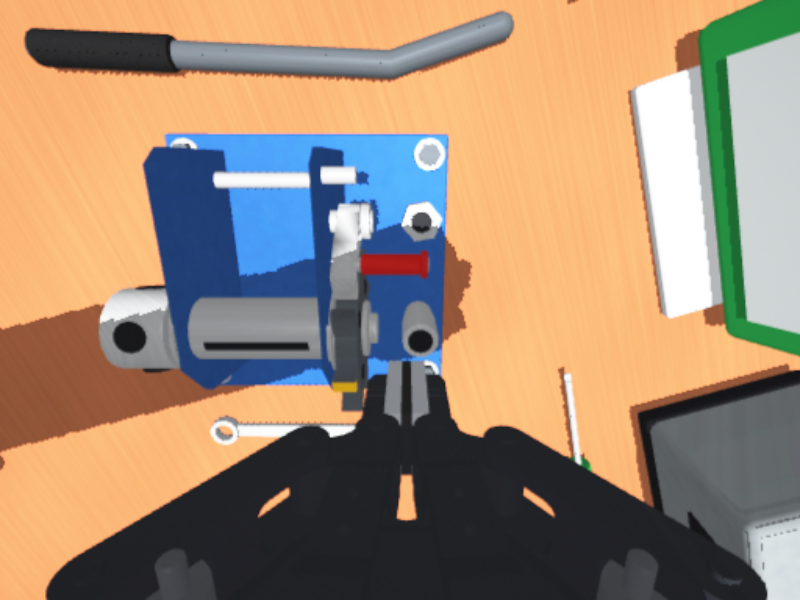

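The view is square to the winch. The tip at (406,365) lines up sideways with the red sleeve at (395,264), and nothing stands below it. I'll descend beside the sleeve's wheel side.

Emit:
servo_tool(moves=[[[0, 0, 0], [0, 0, 0.04], 0], [[0, 0, 0], [0, 0, 0.03], 0], [[0, 0, 0], [0, 0, 0.016], 0], [[0, 0, 0], [0, 0, 0], 0], [[0, 0, 0], [0, 0, 0], 0]])

```text
time: 5.5
ee_pos: [0.6065, -0.033, 0.1075]
tcp_rot: [179.9, -0.0, 71.8]
wrist_force: [-0.6, -0.8, 1.1]
opening: -0.0001
grasp_force: 0.0
```

Emit:
servo_tool(moves=[[[0, 0, 0], [0.004, 0, 0], 0], [[0, 0, 0], [0.004, 0, 0], 0], [[0, 0, 0], [0.004, 0, 0], 0], [[0, 0, 0], [0.004, 0, 0], 0], [[0, 0, 0], [0.004, 0, 0], 0], [[0, 0, 0], [0, 0, 0], 0], [[0, 0, 0], [0, 0, 0], 0]])

```text
time: 6.2
ee_pos: [0.612, -0.0138, 0.1055]
tcp_rot: [-180.0, 0.0, 71.8]
wrist_force: [-0.0, -0.8, 0.0]
opening: -0.0
grasp_force: 0.0
```

Emit:
servo_tool(moves=[[[0, 0, 0], [0.004, 0, 0], 0], [[0, 0, 0], [0.004, 0, 0], 0], [[0, 0, 0], [0.004, 0, 0], 0], [[0, 0, 0], [0.004, 0, 0], 0], [[0, 0, 0], [0.003, 0, 0], 0], [[0, 0, 0], [0, 0, 0], 0], [[0, 0, 0], [0, 0, 0], 0], [[0, 0, 0], [0, 0, 0], 0], [[0, 0, 0], [0, 0, 0], 0], [[0, 0, 0], [0, 0, 0], 0]])

```text
time: 7.2
ee_pos: [0.618, 0.004, 0.1056]
tcp_rot: [180.0, 0.0, 71.8]
wrist_force: [0.9, -0.0, -0.6]
opening: 0.0002
grasp_force: 0.0
```

```bash
cat >> h.py <<'E'
def status(cam="wrist",pic=None):
    o=get_obs();print(o["time"],"tcp",wf(o["ee_pos"]).round(4),np.round(o["wrist_force"],1))
    im,P,H=cloud(cam); h,s,v=[H[...,i].astype(int) for i in range(3)];W=wf(P)
    near=(W[...,0]>.04)&(W[...,0]<.115)&(abs(W[...,1])<.14)
    for n,mm in(("red",near&((h<6)|(h>174))&(s>150)&(P[...,2]>.09)),("yel",near&(h>20)&(h<35)&(s>150)&(P[...,2]>.08))):
        q=W[mm]
        if len(q):print(n,len(q),np.median(q,0).round(4),np.percentile(q,[2,98],0).round(4).tolist())
    if pic: cv2.imwrite(f"pics/{pic}.png",cv2.resize(im[:,:,::-1],(800,600)))
E
python3 - <<'E'
from h import *
status("wrist","w3");status("scene","s3");status("top")
E
```

```text
7.2 tcp [0.0945 0.0726 0.1056] [ 0.9 -0.  -0.6]
red 247 [0.0728 0.0579 0.1215] [[0.0689, 0.0493, 0.1143], [0.0808, 0.0785, 0.1504]]
7.25 tcp [0.0945 0.0727 0.1056] [ 0.5 -0.6 -0.1]
red 21 [0.0974 0.0574 0.1192] [[0.0867, 0.0484, 0.1092], [0.1099, 0.0631, 0.1237]]
yel 3 [ 0.0613 -0.0174  0.1393] [[0.0545, -0.0177, 0.1386], [0.066, -0.0147, 0.1394]]
7.3 tcp [0.0945 0.0727 0.1056] [-0.3 -0.   0.1]
```

View pics/w3.png

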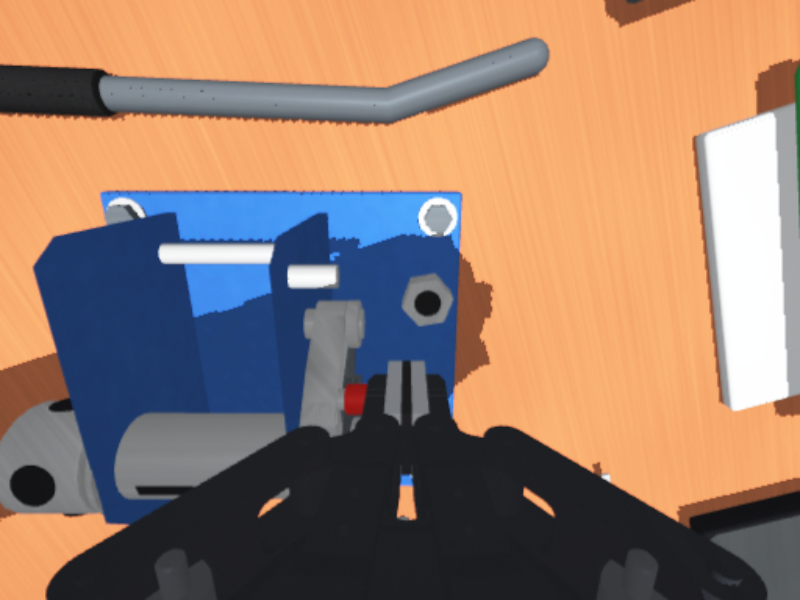

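Run:
```python
from h import *
im=cv2.imread("pics/s3.png")
im2,d=camera("scene"); c=im2[150:245,190:300,::-1]; cv2.imwrite("pics/c3.png",cv2.resize(c,None,fx=6,fy=6,interpolation=cv2.INTER_CUBIC))
```

```text
(no output)
```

View pics/c3.png

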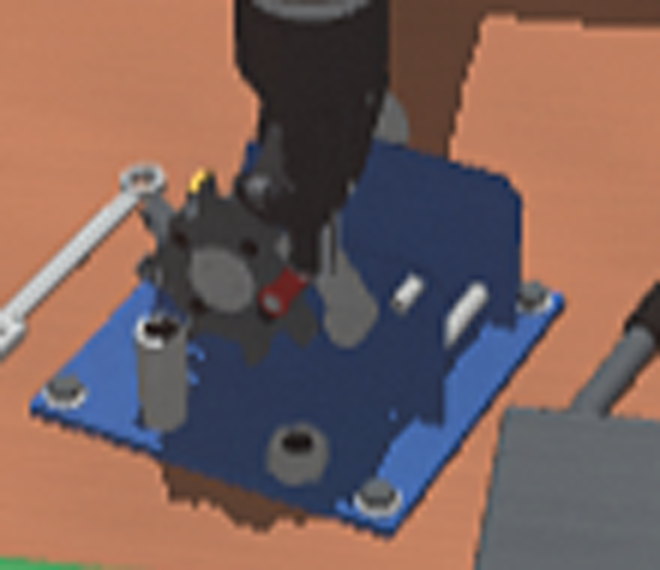

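The crop shows the fingertip near (320,265), on the pawl-pivot side of the sleeve, which is at (275,290) and still seated. I need to find where the fingertip really is.

Run:
```python
from h import *
o=get_obs()
t=px(np.array(o["ee_pos"]),"scene");print("tcp in crop",(t-[190,150])*6, t)
im,P,H=cloud("scene");W=wf(P)
for r in range(185,202):
    print(r,[f"{W[r,c,0]*1000:.0f},{W[r,c,1]*1000:.0f},{W[r,c,2]*1000:.0f}|{H[r,c,2]}" for c in range(232,250,2)])
```

```text
tcp in crop [312.82190701 311.52188238] [242.1369845  201.92031373]
185 ['141,65,199|46', '146,74,205|45', '149,82,210|41', '140,84,204|41', '128,84,196|40', '107,80,182|40', '101,83,179|40', '93,86,174|75', '-54,17,56|89']
186 ['67,22,132|56', '133,67,191|42', '142,78,200|41', '140,84,201|42', '128,84,193|40', '115,84,185|39', '107,86,180|37', '85,82,164|94', '-51,18,54|88']
187 ['67,22,128|60', '127,63,181|49', '129,71,186|47', '145,87,201|41', '126,83,188|41', '116,84,182|41', '106,86,175|66', '87,83,162|91', '-48,20,52|87']
188 ['66,21,124|58', 'nan,nan,nan|57', '55,30,119|58', '128,77,183|45', '132,86,189|39', '113,83,175|39', '97,81,164|108', '90,84,161|94', '-54,16,43|85']
189 ['64,20,118|58', '60,25,117|58', '55,29,115|64', '108,66,163|50', '128,84,182|40', '109,81,169|37', '102,84,165|106', '88,83,155|93', '-48,19,43|85']
190 ['62,19,112|48', '64,27,116|58', '66,35,120|83', '111,68,161|58', '108,73,162|40', '108,80,164|38', '102,84,161|105', '91,85,154|90', '-50,18,37|83']
191 ['65,20,110|35', '65,28,113|58', '66,36,117|91', '103,64,151|63', '109,73,158|41', '108,80,159|36',
[... 849 characters left out ...]
'102,55,124|103', '97,60,122|103', '87,61,115|91', '65,56,99|77', '69,66,105|98', '65,71,104|99', '59,75,101|97']
198 ['64,19,82|71', '110,53,125|105', '105,57,123|102', '99,61,120|101', '54,43,82|57', '46,46,78|79', '66,64,98|99', '66,71,101|98', '67,79,104|96']
199 ['65,20,78|62', '108,52,119|98', '107,58,120|103', '104,63,120|94', '54,43,79|61', '42,44,71|86', '71,67,99|100', '67,72,97|98', '69,80,102|98']
200 ['63,19,73|56', '110,53,117|99', '110,59,119|98', '64,41,81|71', '49,40,70|60', '50,49,74|86', '71,67,94|94', '72,75,99|98', '68,80,98|96']
201 ['64,19,69|55', '111,53,114|89', '108,58,113|96', '66,42,79|60', '55,44,71|57', '47,46,67|82', '67,65,87|90', '67,72,90|95', '64,78,90|94']
```

Run:
```python
from h import *
o=get_obs();print(o["ee_pos"],o["opening"])
im,P,H=cloud("wrist");W=wf(P)
print("tcp px",px(np.array(o["ee_pos"]),"wrist"))
c=calibration("wrist");print("cam pos winch",wf(-np.array(c["R"]).T@np.array(c["t"])))
for r in range(226,300,5):
    print(r,[f"{W[r,c,0]*1000:.0f},{W[r,c,1]*1000:.0f},{W[r,c,2]*1000:.0f}|{H[r,c,2]}" for c in range(240,284,5)])
```

```text
[0.61800843 0.00406467 0.10560549] -0.00010208363544785882
tcp px [259.77494243 223.66441255]
cam pos winch [0.09434696 0.15284631 0.27551076]
226 ['73,25,10|124', '79,25,10|124', '84,24,9|127', '89,25,9|126', '95,25,10|127', '100,25,11|127', '106,25,11|126', '111,25,11|127', '117,24,9|127']
231 ['73,19,10|122', '78,19,10|125', '89,83,136|126', '92,82,136|127', '95,83,137|44', '97,83,137|127', '100,83,137|126', '111,19,9|126', '117,18,9|126']
236 ['73,12,8|125', '78,13,10|127', '89,83,143|130', '92,83,143|130', '95,83,142|27', '97,83,143|130', '100,83,144|131', '111,13,10|127', '117,12,10|125']
241 ['83,79,142|34', '86,79,141|34', '89,83,148|131', '92,83,149|131', '95,83,149|28', '97,84,150|131', '100,84,150|131', '103,78,141|35', '106,79,142|34']
246 ['84,78,145|35', '87,79,147|34', '89,82,153|130', '92,82,153|131', '95,83,154|28', '97,83,154|131', '100,83,154|131', '103,79,147|34', '105,79,147|35']
251 ['84,79,152|35', '87,79,153|35', '90,83,159|131', '92,83,160|131', '95,84,160|27', '97,83,159|130', '100,83,159|130', '103,78,151|34', '105,79,152|35']
256 ['84,79,157|35', '87,79,15
[... 638 characters left out ...]
92,80,175|35', '95,77,170|34', '97,84,180|35', '99,84,180|34', '101,84,180|35', '103,83,179|34']
281 ['86,84,184|34', '88,84,184|34', '90,83,183|34', '92,79,178|34', '95,74,170|34', '97,83,182|33', '99,83,183|34', '101,84,183|34', '103,85,185|35']
286 ['87,84,187|34', '89,84,187|34', '91,84,187|34', '92,78,179|35', '95,71,170|35', '97,81,182|34', '98,84,187|34', '100,84,187|35', '102,84,187|35']
291 ['87,84,190|35', '89,84,190|34', '91,84,190|35', '92,75,179|35', '95,69,171|34', '97,76,180|35', '98,84,190|34', '100,83,189|35', '102,84,190|34']
296 ['88,89,198|33', '89,88,197|34', '91,84,192|34', '92,74,180|35', '95,66,171|34', '97,74,180|36', '98,84,193|34', '100,89,198|34', '101,89,199|33']
```

The networks and the depth agree on the finger position sideways. But in both cameras the real fingertips end about 30 mm above the reported TCP (at z ≈ 0.136, while the TCP reads 0.106), so the finger passed over the sleeve without touching it. I'll allow for that: go up, back and down lower.

Emit:
servo_tool(moves=[[[0, 0, 0], [0, 0, -0.04], 0], [[0, 0, 0], [-0.02, 0, 0], 0], [[0, 0, 0], [-0.02, 0, 0], 0], [[0, 0, 0], [0, 0, 0], 0], [[0, 0, 0], [0, 0, 0], 0]])

```text
time: 8.0
ee_pos: [0.6055, -0.034, 0.1456]
tcp_rot: [180.0, -0.0, 71.8]
wrist_force: [-0.1, 0.1, 0.6]
opening: 0.0001
grasp_force: 0.0
```

Emit:
servo_tool(moves=[[[0, 0, 0], [0, 0, 0.02], 0], [[0, 0, 0], [0, 0, 0.02], 0], [[0, 0, 0], [0, 0, 0.01], 0], [[0, 0, 0], [0, 0, 0.01], 0], [[0, 0, 0], [0, 0, 0.003], 0], [[0, 0, 0], [0, 0, 0], 0], [[0, 0, 0], [0, 0, 0], 0]])

```text
time: 8.7
ee_pos: [0.6059, -0.0339, 0.0834]
tcp_rot: [179.9, -0.0, 71.8]
wrist_force: [0.8, 0.5, -0.6]
opening: 0.0001
grasp_force: 0.0
```

Run:
```python
from h import *
status("scene")
im,P,H=cloud("wrist");W=wf(P)
print(W[231,[252,256,264,268]].round(3),"tip")
status("wrist")
```

```text
8.7 tcp [0.0949 0.0329 0.0834] [ 0.8  0.5 -0.6]
red 35 [0.0903 0.0575 0.1202] [[0.0682, 0.0502, 0.11], [0.1107, 0.064, 0.125]]
[[0.09  0.043 0.114]
 [0.093 0.043 0.114]
 [0.097 0.043 0.115]
 [0.1   0.043 0.115]] tip
8.8 tcp [0.0949 0.0329 0.0834] [-0.4  0.4 -0.2]
red 1724 [0.0886 0.0568 0.1217] [[0.0694, 0.0496, 0.1156], [0.107, 0.0614, 0.1245]]
```

Emit:
servo_tool(moves=[[[0, 0, 0], [0.004, 0, 0], 0], [[0, 0, 0], [0.004, 0, 0], 0], [[0, 0, 0], [0.004, 0, 0], 0], [[0, 0, 0], [0.004, 0, 0], 0], [[0, 0, 0], [0.004, 0, 0], 0], [[0, 0, 0], [0, 0, 0], 0], [[0, 0, 0], [0, 0, 0], 0]])

```text
time: 9.55
ee_pos: [0.6118, -0.0146, 0.0824]
tcp_rot: [-180.0, -0.0, 71.8]
wrist_force: [0.7, 0.0, -0.6]
opening: -0.0003
grasp_force: 0.0
```

Run:
```python
from h import *
status("scene");status("wrist")
```

```text
9.55 tcp [0.0944 0.053  0.0824] [ 0.7  0.  -0.6]
red 30 [0.0928 0.074  0.1253] [[0.0696, 0.066, 0.1208], [0.1082, 0.0777, 0.1301]]
yel 3 [ 0.0599 -0.0172  0.1393] [[0.0536, -0.0182, 0.1379], [0.0615, -0.0146, 0.1395]]
9.6 tcp [0.0944 0.0529 0.0824] [-0.5  0.1 -0.4]
red 1870 [0.0889 0.0724 0.1273] [[0.0695, 0.0653, 0.1202], [0.1072, 0.0769, 0.1301]]
```

The sleeve is now moving with the finger. I'll push it over.

Emit:
servo_tool(moves=[[[0, 0, 0], [0.004, 0, 0], 0], [[0, 0, 0], [0.004, 0, 0], 0], [[0, 0, 0], [0.004, 0, 0], 0], [[0, 0, 0], [0.004, 0, 0], 0], [[0, 0, 0], [0.004, 0, 0], 0], [[0, 0, 0], [0.003, 0, 0], 0], [[0, 0, 0], [0, 0, 0], 0], [[0, 0, 0], [0, 0, 0], 0], [[0, 0, 0], [0, 0, 0], 0], [[0, 0, 0], [0, 0, 0], 0]])

```text
time: 10.65
ee_pos: [0.6189, 0.0068, 0.0826]
tcp_rot: [-180.0, 0.0, 71.8]
wrist_force: [-0.2, -0.4, -0.5]
opening: -0.0003
grasp_force: 0.0
```

Run:
```python
from h import *
status("scene");status("wrist")
```

```text
10.65 tcp [0.0945 0.0756 0.0826] [-0.2 -0.4 -0.5]
red 32 [0.0899 0.1004 0.1201] [[0.0709, 0.0937, 0.115], [0.1092, 0.1057, 0.1232]]
yel 5 [ 0.061  -0.0152  0.1403] [[0.0545, -0.0175, 0.1385], [0.065, -0.0133, 0.1416]]
10.7 tcp [0.0945 0.0756 0.0826] [-0.6 -0.1  1.1]
red 1681 [0.0888 0.1    0.1215] [[0.0693, 0.0934, 0.1159], [0.1072, 0.1045, 0.1242]]
```

The pawl is laid back, with the sleeve at y ≈ 99. Next I'll go up and over to behind the yellow tooth.

Emit:
servo_tool(moves=[[[0, 0, 0], [0, 0, -0.03], 0], [[0, 0, 0], [0, 0, -0.03], 0], [[0, 0, 0], [-0.03, -0.009, 0], 0], [[0, 0, 0], [-0.03, -0.009, 0], 0], [[0, 0, 0], [-0.03, -0.009, 0], 0], [[0, 0, 0], [-0.028, -0.008, 0], 0], [[0, 0, 0], [0, 0, 0], 0], [[0, 0, 0], [0, 0, 0.02], 0], [[0, 0, 0], [0, 0, 0.02], 0], [[0, 0, 0], [0, 0, 0], 0], [[0, 0, 0], [0, 0, 0], 0]])

```text
time: 11.85
ee_pos: [0.5489, -0.0939, 0.1028]
tcp_rot: [-180.0, 0.0, 71.8]
wrist_force: [-0.3, 0.3, 0.1]
opening: 0.0
grasp_force: 0.0
```

Run:
```python
from h import *
status("scene");status("wrist","w4")
```

```text
11.85 tcp [ 0.0595 -0.0419  0.1028] [-0.3  0.3  0.1]
red 34 [0.0907 0.1011 0.1193] [[0.0668, 0.0875, 0.1075], [0.1106, 0.1065, 0.1246]]
yel 3 [ 0.0613 -0.0174  0.1393] [[0.0518, -0.0193, 0.1364], [0.0659, -0.011, 0.1443]]
11.9 tcp [ 0.0599 -0.0419  0.1035] [-0.1 -0.2  0.4]
yel 311 [ 0.058  -0.0159  0.1413] [[0.0512, -0.0198, 0.1395], [0.0649, -0.0124, 0.1428]]
```

View pics/w4.png

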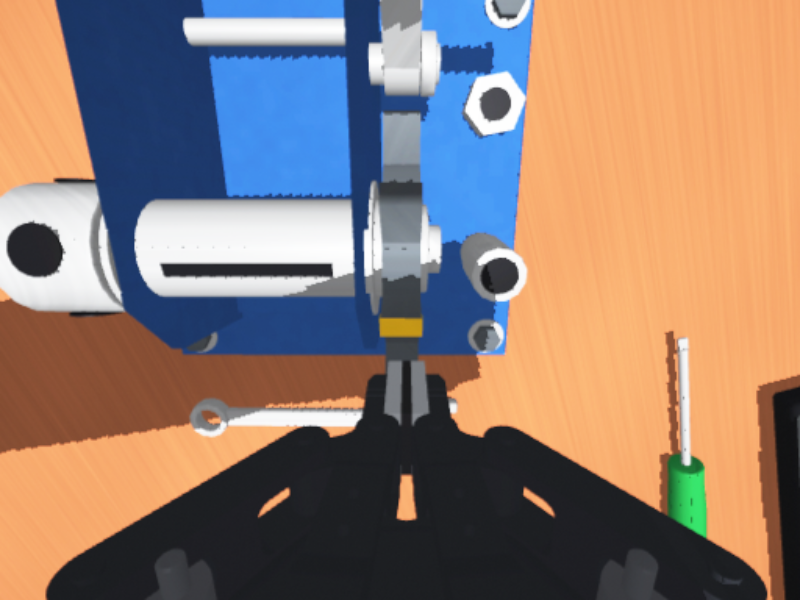

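The tips at (406,365) stand right behind the yellow tooth at (400,327), and the pawl lies back at the top edge. Now I'll push in small rows.

Emit:
servo_tool(moves=[[[0, 0, 0], [0.004, 0, 0], 0], [[0, 0, 0], [0.004, 0, 0], 0], [[0, 0, 0], [0.003, 0, 0], 0], [[0, 0, 0], [0.003, 0, 0], 0], [[0, 0, 0], [0.003, 0, 0], 0], [[0, 0, 0], [0.003, 0, 0], 0], [[0, 0, 0], [0.003, 0, 0], 0], [[0, 0, 0], [0.003, 0, 0], 0], [[0, 0, 0], [0.003, 0, 0], 0], [[0, 0, 0], [0, 0, 0], 0]])

```text
time: 12.95
ee_pos: [0.5587, -0.067, 0.1042]
tcp_rot: [179.8, 0.0, 71.8]
wrist_force: [-0.7, -3.4, 7.7]
opening: 0.0002
grasp_force: 3.4
```

Run:
```python
from h import *
status("scene");status("wrist")
```

```text
12.95 tcp [ 0.0603 -0.0133  0.1042] [-0.7 -3.4  7.7]
red 34 [0.0901 0.1005 0.1194] [[0.0659, 0.0878, 0.1091], [0.1106, 0.1053, 0.1243]]
yel 3 [0.0598 0.0059 0.1414] [[0.0586, 0.0039, 0.1406], [0.0635, 0.0069, 0.1453]]
13.0 tcp [ 0.0603 -0.0133  0.1042] [-1.4 -4.   7.5]
red 2186 [0.0889 0.0965 0.1215] [[0.069, 0.0908, 0.1174], [0.1068, 0.1031, 0.1244]]
yel 354 [0.0582 0.0051 0.1429] [[0.0512, 0.001, 0.1414], [0.0646, 0.0088, 0.1442]]
```

Emit:
servo_tool(moves=[[[0, 0, 0], [0.003, 0, 0], 0], [[0, 0, 0], [0.003, 0, 0], 0], [[0, 0, 0], [0.003, 0, 0], 0], [[0, 0, 0], [0.003, 0, 0], 0], [[0, 0, 0], [0.003, 0, 0], 0], [[0, 0, 0], [0, 0, 0], 0]])

```text
time: 13.65
ee_pos: [0.5632, -0.0523, 0.103]
tcp_rot: [179.9, -0.0, 71.8]
wrist_force: [4.0, -3.0, 4.5]
opening: -0.0
grasp_force: 2.1
```

Run:
```python
from h import *
status("scene");status("wrist")
```

```text
13.65 tcp [0.0601 0.0021 0.103 ] [ 4.  -3.   4.5]
red 34 [0.0896 0.1011 0.1201] [[0.0694, 0.0874, 0.1048], [0.1099, 0.1051, 0.1256]]
yel 4 [0.059 0.021 0.137] [[0.0513, 0.02, 0.136], [0.0626, 0.0248, 0.1387]]
13.7 tcp [0.06   0.0021 0.103 ] [ 2.4 -2.6  4.1]
red 1990 [0.0889 0.097  0.1215] [[0.0688, 0.0913, 0.1176], [0.1067, 0.1034, 0.1244]]
yel 372 [0.0578 0.0229 0.1384] [[0.0507, 0.0196, 0.136], [0.0649, 0.0261, 0.1404]]
```

Emit:
servo_tool(moves=[[[0, 0, 0], [0.003, 0, 0], 0], [[0, 0, 0], [0.003, 0, 0], 0], [[0, 0, 0], [0.003, 0, 0], 0], [[0, 0, 0], [0, 0, 0], 0], [[0, 0, 0], [0, 0, 0], 0]])

```text
time: 14.25
ee_pos: [0.5651, -0.0433, 0.1022]
tcp_rot: [-179.9, -0.0, 71.9]
wrist_force: [-0.8, -0.8, 0.6]
opening: 0.0
grasp_force: 0.2
```

Run:
```python
from h import *
status("scene");status("wrist")
```

```text
14.25 tcp [0.0591 0.0112 0.1022] [-0.8 -0.8  0.6]
red 34 [0.0893 0.1003 0.12  ] [[0.0683, 0.0879, 0.1051], [0.1071, 0.104, 0.1242]]
yel 2 [0.06   0.031  0.1348] [[0.0586, 0.03, 0.1341], [0.0615, 0.0319, 0.1354]]
14.3 tcp [0.0591 0.0112 0.1023] [-0.4  0.7 -0.5]
red 1886 [0.0891 0.0974 0.1216] [[0.0692, 0.0915, 0.1181], [0.1069, 0.1033, 0.1244]]
yel 362 [0.0582 0.0312 0.1341] [[0.051, 0.0279, 0.1313], [0.065, 0.0343, 0.1366]]
```

The wheel joint is about 0.62. Next I'll lift away, cross over and come down behind the sleeve.

Emit:
servo_tool(moves=[[[0, 0, 0], [0, 0, -0.03], 0], [[0, 0, 0], [0, 0, -0.03], 0], [[0, 0, 0], [0.03, 0.009, 0], 0], [[0, 0, 0], [0.03, 0.009, 0], 0], [[0, 0, 0], [0.03, 0.009, 0], 0], [[0, 0, 0], [0.027, 0.008, 0], 0], [[0, 0, 0], [0, 0, 0], 0], [[0, 0, 0], [0, 0, 0.03], 0], [[0, 0, 0], [0, 0, 0.03], 0], [[0, 0, 0], [0, 0, 0.019], 0], [[0, 0, 0], [0, 0, 0], 0], [[0, 0, 0], [0, 0, 0], 0]])

```text
time: 15.55
ee_pos: [0.635, 0.0561, 0.0842]
tcp_rot: [-180.0, -0.0, 71.8]
wrist_force: [0.8, 0.2, 0.7]
opening: -0.0001
grasp_force: 0.0
```

Run:
```python
from h import *
status("scene")
```

```text
15.55 tcp [0.0944 0.1275 0.0842] [0.8 0.2 0.7]
red 21 [0.0984 0.1019 0.1204] [[0.0804, 0.095, 0.1141], [0.1108, 0.1046, 0.124]]
yel 7 [0.0599 0.0299 0.1324] [[0.0524, 0.0269, 0.1308], [0.0715, 0.0359, 0.1402]]
```

Emit:
servo_tool(moves=[[[0, 0, 0], [-0.005, 0, 0], 0], [[0, 0, 0], [-0.005, 0, 0], 0], [[0, 0, 0], [-0.004, 0, 0], 0], [[0, 0, 0], [-0.004, 0, 0], 0], [[0, 0, 0], [-0.004, 0, 0], 0], [[0, 0, 0], [-0.004, 0, 0], 0], [[0, 0, 0], [-0.004, 0, 0], 0], [[0, 0, 0], [-0.004, 0, 0], 0], [[0, 0, 0], [0, 0, 0], 0]])

```text
time: 16.5
ee_pos: [0.6243, 0.0234, 0.0835]
tcp_rot: [-180.0, 0.0, 71.8]
wrist_force: [-0.5, 0.1, 0.1]
opening: 0.0
grasp_force: 0.0
```

Emit:
servo_tool(moves=[[[0, 0, 0], [-0.003, 0, 0], 0], [[0, 0, 0], [-0.003, 0, 0], 0], [[0, 0, 0], [-0.003, 0, 0], 0], [[0, 0, 0], [-0.002, 0, 0], 0], [[0, 0, 0], [0, 0, 0], 0], [[0, 0, 0], [0, 0, 0], 0], [[0, 0, 0], [0, 0, 0], 0], [[0, 0, 0], [0, 0, 0], 0]])

```text
time: 17.3
ee_pos: [0.6211, 0.0137, 0.0836]
tcp_rot: [180.0, -0.0, 71.8]
wrist_force: [-0.4, 0.2, -0.7]
opening: 0.0001
grasp_force: 0.0
```

Run:
```python
from h import *
status("scene");status("wrist")
```

```text
17.3 tcp [0.0945 0.0829 0.0836] [-0.4  0.2 -0.7]
red 21 [0.0947 0.0587 0.1204] [[0.0824, 0.051, 0.1128], [0.1103, 0.0629, 0.1268]]
17.35 tcp [0.0945 0.0828 0.0836] [ 0.5  0.4 -1. ]
```

The pawl fell in. I'll retreat and check from the same hover view as before.

Emit:
servo_tool(moves=[[[0, 0, 0], [0.008, 0, 0], 0], [[0, 0, 0], [0, 0, -0.04], 0], [[0, 0, 0], [0, 0, -0.04], 0], [[0, 0, 0], [0, 0, -0.035], 0], [[0, 0, 0], [-0.045, 0, 0], 0], [[0, 0, 0], [-0.045, 0, 0], 0], [[0, 0, 0], [-0.04, 0, 0], 0], [[0, 0, 0], [0, 0, 0], 0], [[0, 0, 0], [0, 0, 0], 0], [[0, 0, 0], [0, 0, 0], 0]])

```text
time: 18.4
ee_pos: [0.5834, -0.1014, 0.1985]
tcp_rot: [-180.0, -0.0, 71.9]
wrist_force: [0.3, -1.0, -0.4]
opening: 0.0001
grasp_force: 0.0
```

Run:
```python
from h import *
status("scene");status("wrist","w5")
for n in("socket","nut","winch_bar","spanner"):
    r=mark_of(n,"wrist")[:1];print(n,[w(a["xyz"],"wrist").round(4).tolist() for a in r])
```

```text
18.4 tcp [ 0.0946 -0.0383  0.1985] [ 0.3 -1.  -0.4]
red 34 [0.0881 0.0577 0.1199] [[0.0714, 0.0496, 0.1138], [0.1079, 0.0618, 0.1243]]
yel 7 [0.0583 0.0318 0.1351] [[0.0565, 0.0281, 0.1324], [0.0675, 0.0353, 0.1361]]
18.45 tcp [ 0.0946 -0.0381  0.1985] [0.3 0.1 0.4]
red 712 [0.0886 0.0538 0.1219] [[0.0694, 0.0482, 0.1179], [0.1073, 0.0606, 0.1246]]
yel 147 [0.0578 0.0311 0.1341] [[0.0506, 0.0279, 0.1315], [0.0651, 0.0335, 0.1367]]
socket [[0.5991, -0.0812, 0.0085]]
nut [[0.6297, -0.0071, 0.0108]]
winch_bar []
spanner [[0.4578, -0.1724, 0.0021]]
```

View pics/w5.png

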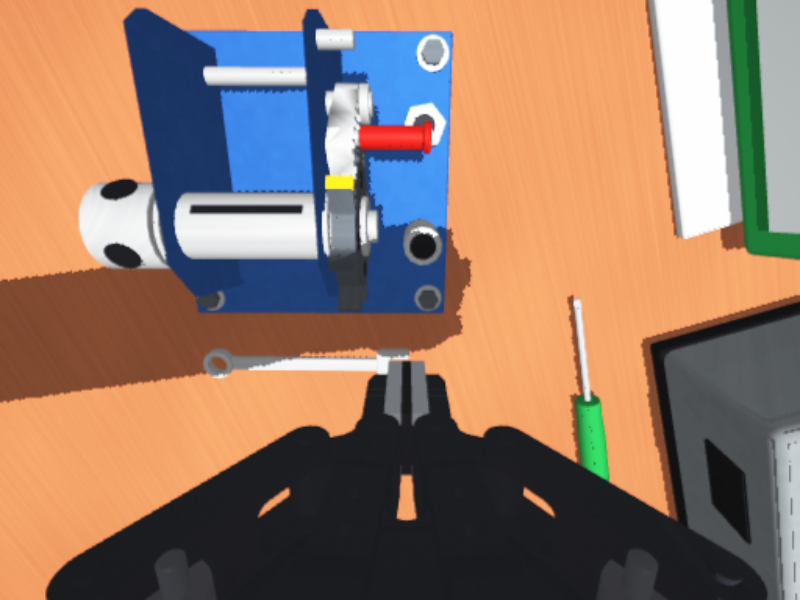

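The pawl is home: the sleeve reads the same as when seated at the start. The yellow tooth is one notch back and holding, and the loose things haven't moved. Handing in.

```bash
python3 -c "
from workcell import *
print(job_done())"
```

```text
the job is handed in; nothing more can be done
None
```

The winch is let off by one notch: the wheel joint reads about 0.62 rad, the pawl is home in the next gap, the loose things I re-checked (socket, nut, spanner) have not moved, and the job is handed in; no verdict came back.

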